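# Gather the grinder parts in the outline tray

### The job

The meat grinder has been washed: put its four loose parts (the perforated plate, the four-winged knife, the ring nut with two ears and the T-handled thumbscrew) into the tray, each lying flat and centred on the white pad that bears its own outline; which way round it is turned does not matter. The plain jar lid and the plain mould ring do not belong to the grinder: leave them where they lie.

Things in the scene. Friction and masses are not known exactly. Their poses are not given: they have to be found in the camera images.
- plate: perforated grinder plate: flat steel disc, 50 mm diameter, 10 mm thick, lying flat, dark holes (one central, 6 and 10 in circles) on top. Origin: centre of the underside; z up. About 0.12 kg. Starts on thin brown paper (at table height), 75 mm or more from other parts' centres, jars up to 60 mm tall among them.
- knife: four-winged grinder knife: a steel cross lying flat, 46 mm from wing end to opposite wing end along its x and y axes, wings 13 mm wide and 10 mm tall, round hub 22 mm diameter and 13 mm tall. Origin: centre of the underside; z up. Grip over two opposite wing ends (46 mm). 0.07 kg. Starts on thin brown paper (at table height), 75 mm or more from other parts' centres, jars up to 60 mm tall among them.
- ring_nut: ring nut: steel ring lying flat, outer diameter 54 mm, bore 40 mm, 22 mm tall, with two ears (14 mm wide, 18 mm tall) along its x axis, 72 mm over the ears. Origin: centre of the underside; z up. Grip along y, across 54 mm. 0.13 kg. Starts on thin brown paper (at table height), 75 mm or more from other parts' centres, jars up to 60 mm tall among them.
- thumbscrew: clamp screw shaped like a T: steel, lying flat, 12 mm tall. Shaft 12 mm diameter along x from -25 to +31 mm; cross bar 60 mm long along y at x = -25 mm. Origin: under the shaft, midway along its whole 62 mm length, at the underside; z up. Grip across the shaft, along y, at the origin. 0.08 kg. Starts on thin brown paper (at table height), 75 mm or more from other parts' centres, jars up to 60 mm tall among them.
- jar_lid: look-alike of the plate: plain steel lid without holes, 50 mm diameter, 10 mm thick, on the brown paper. Origin: centre of the underside. Not part of the grinder.
- mould_ring: look-alike of the ring nut: plain steel ring without ears, outer diameter 54 mm, bore 40 mm, 22 mm tall, on the brown paper. Origin: centre of the underside. Not part of the grinder.
- pad_plate: fixed white pad, 96 x 96 x 3 mm, upper face 6 mm above the table, with the black life-size outline of the perforated plate (a disc with white dots for the holes). Origin: centre of its underside, directly below where the part's own origin belongs; x, y along its edges. The four pads lie 2 by 2, centres 100 mm apart, parallel, in any arrangement, in a fixed 220 mm square tray with an 8 mm high rim.
- pad_knife: fixed white pad, 96 x 96 x 3 mm, upper face 6 mm above the table, with the black life-size outline of the four-winged knife (a cross with a round hub). Origin: centre of its underside, directly below where the part's own origin belongs; x, y along its edges. The four pads lie 2 by 2, centres 100 mm apart, parallel, in any arrangement, in a fixed 220 mm square tray with an 8 mm high rim.
- pad_ring_nut: fixed white pad, 96 x 96 x 3 mm, upper face 6 mm above the table, with the black life-size outline of the ring nut (a ring with two ears). Origin: centre of its underside, directly below where the part's own origin belongs; x, y along its edges. The four pads lie 2 by 2, centres 100 mm apart, parallel, in any arrangement, in a fixed 220 mm square tray with an 8 mm high rim.
- pad_thumbscrew: fixed white pad, 96 x 96 x 3 mm, upper face 6 mm above the table, with the black life-size outline of the thumbscrew (a T). Origin: centre of its underside, directly below where the part's own origin belongs; x, y along its edges. The four pads lie 2 by 2, centres 100 mm apart, parallel, in any arrangement, in a fixed 220 mm square tray with an 8 mm high rim.
Not all that is in view belongs to the job. What is shaped like the pad_plate but pink or yellow is not meant. Leave any red look-alike of the thumbscrew alone.

How it is judged:
By the outcome, as a careful person would: the job done as asked, in the order asked, and still so for the second after the job is handed in, with the robot touching nothing.
It also fails if it takes over 112 s, if anything falls off the work surface, if the arm or the gripper's body presses on something with over 40 N, if the wrist force passes 120 N, or if a joint passes its speed limit or range.

### The arm

A 6-joint arm with a two-finger parallel gripper is mounted at the origin on the work surface. World frame = base frame: x ahead of the robot, y to its left, z up, the work surface at z = 0. Lengths are in m, angles in rad, forces in N, time in s.
With the tool pointing down it reaches from about 0.25 to 0.85 m from the base axis. Payload 12.5 kg.
Tool frame: the origin (TCP) lies midway between the tips of the shut fingers; the grasp point (between the pads) lies arm.grip_point_offset behind it (arm.grip_point_offset is the distance from the TCP to the grasp point, in m); z points along the fingers, y is the line along which they close (so a half turn about z gives the same grasp; the last joint's range is limited). The gripper opens to 93 mm and grips with 3 to 60 N. Pads are 15 mm wide; open, the fingers measure 128 mm over their backs; the gripper's body (75 mm by 188 mm) begins 65 mm behind the grasp point.
Start: joints at [-1.42, 0.351, 1.652, -0, 1.139, -0.085], TCP at [0.129, -0.535, 0.219] pointing down, gripper open.
Joint ranges: [-2.75, 2.75], [-0.79, 2.1], [0.01, 2.65], [-1.57, 4.71], [0.07, 3.14], [-2.87, 2.87]. Speed limits (rad/s): [2.22, 2.22, 2.79, 3.14, 3.14, 3.14].

### API

Orientations are given as a 3x3 rotation matrix whose columns are the frame's x, y, z axes.
In Python, from rig import arm, grab_frame gives the robot as it stands. The module is installed in compiled form; this text tells all that it offers.
- The arm moves only by the shell command python3 -m crank 'ROWS' [OPENING] [FORCE]. ROWS is JSON, a list that holds one entry, the list of rows, each a list of 6 numbers: the shift along the world's x, y, z in mm, then the turn, a rotation vector about the world's x, y, z in degrees. In form: [[[tx, ty, tz, rx, ry, rz], ...]]. A call has 1 to 8 rows; each row is the pose to reach, as a shift and turn from the pose commanded when the call began; what a row does not reach only later rows make up. A row lasts 1/8 s, in which the tool goes at most 62.5 mm and 10.7 degrees, less where a joint would pass 70% of its speed; a pose out of reach is approached as far as the arm can. A call with a gripper value outside its range is refused whole. OPENING is the closure in counts, from 0 (fully open) to 255 (shut), set as the call begins (- or left out, the last holds). The fingers move at their own pace and stop on an object; FORCE is the grip in N (left out, the last holds). Time passes only in rows, so rows that repeat a pose let the fingers close. It gives the time, the measured TCP pose, the force, the opening and the grip force at its end, in the units of the state.
- arm.observe(): the state, without advancing time (a new reading comes with each control period).
- grab_frame(name): name is "scene" or "top" or "wrist"; returns a dict with "img" (480x640x3 uint8, red, green, blue), "fx", "fy", "cx", "cy" (pixels), "extrinsics" (4x4, takes a point from camera to world coordinates); the wrist camera has in their place "T_tool_cam" (4x4, takes a point from camera to tool coordinates, whose origin is the TCP and whose axes are the flange's). Camera axes: x right, y up, looking along -z (the intrinsics and any distortion apply to the point x, -y, -z); pixel columns grow to the right and rows downward; lengths in m; the calibration is good to about 2 mm. A picture is of the moment at which its call begins: read the wrist's pose just before it. There is no depth.
- arm.close_job(): hands the job in; it is judged then, once.
The state is a dict: "clock": time; "qpos": joint angles; "dq": joint speeds; "joint_torque": joint torques, N m; "position": TCP position; "eef_rot": TCP orientation; "wrist_force": force on the tool from outside, world axes, zero at the start; "ft_torque": the same for the moment, N m; "width": opening from 0.0 (shut) to 1.0 (fully open); "finger_force": force on a finger pad.
Only numpy, scipy, OpenCV 4.12 (cv2) and the standard library are available. Lean on these libraries where they do the work, as an engineer would, in place of code of your own. Each camera call takes 0.05 s, during which the arm holds its last target. There are 200 camera calls.

## Working session

There is one attempt and no reset: what is moved stays moved. The work goes in short steps, Python scripts to look and compute and a shell command to move; the robot and the scene stay as the last step left them, time stands still between calls to the robot, and variables do not carry over. Pictures are saved under pics/ and viewed, at most 14 in all, crops included, and the job is handed in when it is done.

```bash
mkdir -p pics; python3 - <<'E'
from rig import arm, grab_frame
import cv2,numpy as np,json
for n in ("scene","top"):
    f=grab_frame(n); cv2.imwrite(f"pics/{n}0.png",f["img"][:,:,::-1])
    print(n,{k:(np.round(v,4).tolist() if k!='img' else 0) for k,v in f.items()})
    np.save(n+'.npy',f,allow_pickle=True)
s=arm.observe();print(s,arm.grip_point_offset)
E
```

```text
scene {'img': 0, 'fx': 599.3583, 'fy': 599.3583, 'cx': 320.6146, 'cy': 246.6996, 'extrinsics': [[-0.5177, -0.7298, 0.4466, 1.0588], [0.8555, -0.433, 0.284, 0.4041], [-0.0139, 0.5291, 0.8484, 1.152], [0.0, 0.0, 0.0, 1.0]]}
top {'img': 0, 'fx': 610.2707, 'fy': 610.2707, 'cx': 306.5889, 'cy': 237.4915, 'extrinsics': [[0.0008, 0.9977, -0.0675, 0.3882], [-1.0, 0.0006, -0.0031, 0.0459], [-0.0031, 0.0675, 0.9977, 1.1776], [0.0, 0.0, 0.0, 1.0]]}
{'clock': 0.1, 'qpos': array([-1.41961438e+00,  3.51173366e-01,  1.65233923e+00, -4.51335273e-05,
        1.13910832e+00, -8.46108526e-02]), 'dq': array([ 1.39565497e-03, -3.26325482e-03, -1.07787585e-03, -3.37540301e-04,
        5.97101747e-05, -1.95357578e-04]), 'joint_torque': array([-6.83903477e-05, -4.98031068e+01, -2.85704648e+01,  7.00507849e-02,
        2.39942840e-02, -5.89415799e-05]), 'position': array([ 0.12844967, -0.53447764,  0.21816812]), 'eef_rot': array([[ 9.72325025e-01,  2.33632205e-01, -1.95388330e-04],
       [ 2.33632283e-01, -9.72324501e-01,  1.01035788e-03],
       [ 4.60712787e-05, -1.02804527e-03, -9.99999471e-01]]), 'wrist_force': array([ 1.15320798,  0.11957026, -0.08299977]), 'ft_torque': array([-0.00044673, -0.03115208,  0.04989317]), 'finger_force': 0.0, 'width': 0.999075530999896} 0.0188
```

View pics/top0.png

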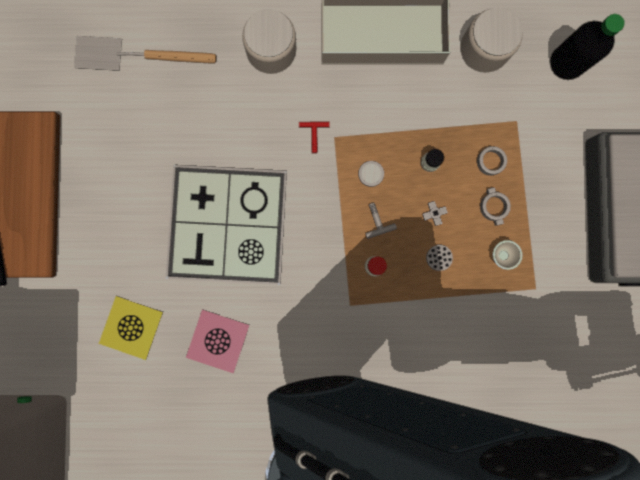

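View pics/scene0.png

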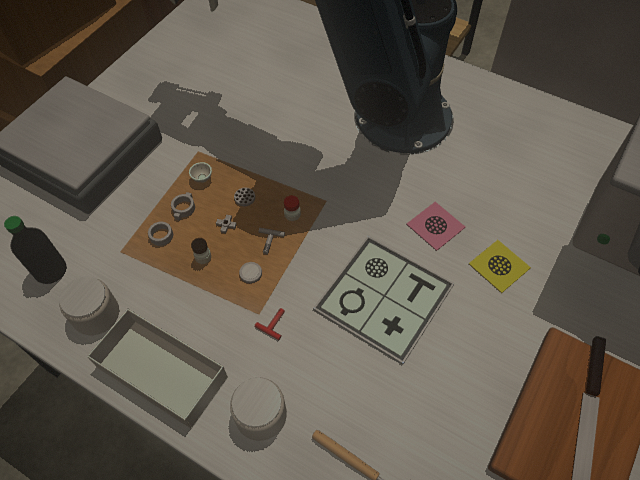

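Top view: the tray pads are knife (202,197), ring nut (254,200), thumbscrew (198,249) and plate (250,251). Candidates:
- **Plate:** (440,257) has holes; the plain lid at (371,173) does not.
- **Ring nut:** (495,206) has ears; the plain mould ring at (492,160) does not.
- **Thumbscrew:** grey T at (378,220); the red T at (314,135) is a decoy.
- **Knife:** (434,212).

The pink and yellow plate pads are decoys. I'll confirm in an enlarged crop.

```bash
cat > h.py <<'E'
from rig import arm, grab_frame
import cv2,numpy as np
def ray(f,T,px,z):
    px=np.atleast_2d(np.asarray(px,float))
    d=np.c_[(px[:,0]-f["cx"])/f["fx"],-(px[:,1]-f["cy"])/f["fy"],-np.ones(len(px))]@T[:3,:3].T
    return T[:3,3]+d*((z-T[2,3])/d[:,2])[:,None]
def wrist():
    s=arm.observe(); f=grab_frame("wrist")
    T=np.eye(4);T[:3,:3]=s["eef_rot"];T[:3,3]=s["position"]
    return f,T@f["T_tool_cam"],s
def tops():
    f=np.load('top.npy',allow_pickle=True).item(); return f,f["extrinsics"]
E
python3 - <<'E'
from h import *
f,T=tops(); im=f["img"][:,:,::-1]
cv2.imwrite("pics/crop1.png",cv2.resize(im[110:310,325:545],None,fx=3,fy=3,interpolation=cv2.INTER_CUBIC))
hsv=cv2.cvtColor(im.copy(),cv2.COLOR_BGR2HSV)
# top-view guesses
for n,p,z in [("plate",(440,257.5),.01),("knife",(434,212),.012),("nut",(495,206),.02),("screw",(377,218),.012),("jarblack",(433,158),.06),("jarred",(376,265),.06),("jarwhite",(507,254),.03),("lid",(371,173),.01),("ring",(492,160),.02)]:
    print(n,np.round(ray(f,T,p,z)[0]*1000))
# pads: dark outline contours
w=im[160:290,160:295]; g=cv2.cvtColor(w.copy(),cv2.COLOR_BGR2GRAY)
pad=(g>150).astype(np.uint8)
c,_=cv2.findContours(pad,cv2.RETR_EXTERNAL,cv2.CHAIN_APPROX_NONE)
for k in c:
    if 1500<cv2.contourArea(k)<4000:
        r=cv2.minAreaRect(k); p=np.array(r[0])+160
        b=ray(f,T,cv2.boxPoints(r)+160,.006)
        print("pad",p,r[1:],np.round(ray(f,T,p,.006)[0]*1000,1),np.degrees(np.arctan2(*(b[1]-b[0])[1::-1])))
print(np.round(f["extrinsics"],3).shape)
f,T,s=wrist(); print(np.round(f["T_tool_cam"],4).tolist(),f["fx"],f["cx"],f["cy"])
cv2.imwrite("pics/w0.png",f["img"][:,:,::-1])
E
```

```text
plate [ 429. -206.   10.]
knife [ 516. -195.   12.]
nut [ 527. -309.   20.]
screw [505. -85.  12.]
jarblack [ 611. -184.   60.]
jarred [413. -78.  60.]
jarwhite [ 435. -327.   30.]
lid [592. -75.  10.]
ring [ 616. -306.   20.]
(4, 4)
[[0.0003, 0.9647, 0.2635, 0.0732], [1.0, -0.0004, 0.0004, -0.0001], [0.0005, 0.2635, -0.9647, -0.1658], [0.0, 0.0, 0.0, 1.0]] 357.878699148584 315.965723664541 239.52797392620727
```

View pics/crop1.png

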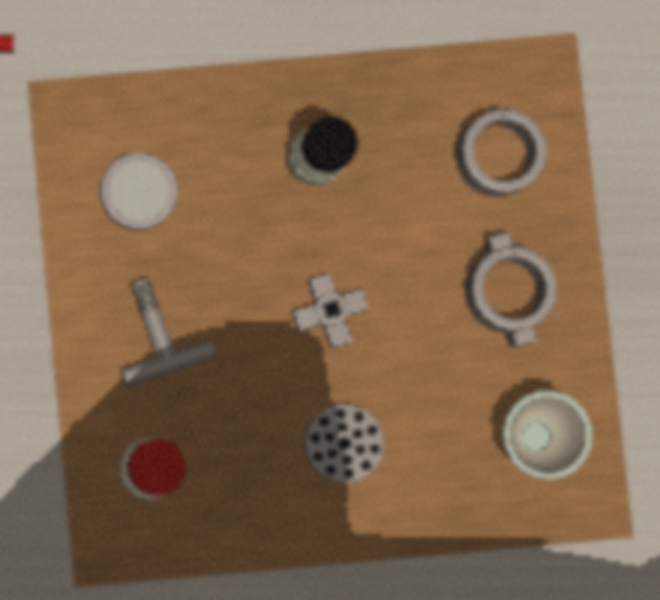

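The crop confirms it: perforated plate at crop (343,443), eared nut at (511,288), plain ring at (501,151), plain lid at (138,190), and T and knife as expected. Next I move over the paper and look from nearer.

```bash
python3 -m crank '[[[45,42,4,0,0,0],[90,84,8,0,0,0],[135,126,12,0,0,0],[180,168,16,0,0,0],[225,210,20,0,0,0],[270,252,24,0,0,0],[315,294,28,0,0,0],[360,335,30,0,0,0]]]' 0; python3 -m crank '[[[0,0,0,0,0,0],[0,0,0,0,0,0]]]'
python3 - <<'E'
from h import *
f,T,s=wrist(); np.save('w1.npy',(f,T,s),allow_pickle=True); print(s["position"],s["eef_rot"])
cv2.imwrite("pics/w1.png",f["img"][:,:,::-1])
f=grab_frame("top");np.save('top.npy',f,allow_pickle=True)
E
```

```text
clock: 1.15
position: [0.4898, -0.1981, 0.2488]
eef_rot: [[0.972, 0.234, 0.0], [0.234, -0.972, -0.0], [0.0, 0.0, -1.0]]
wrist_force: [0.4, -0.8, 0.7]
width: 1.0
finger_force: 0.0
clock: 1.4
position: [0.4881, -0.1999, 0.2483]
eef_rot: [[0.972, 0.234, -0.001], [0.234, -0.972, 0.0], [-0.001, -0.0, -1.0]]
wrist_force: [0.1, 0.6, -1.4]
width: 0.999
finger_force: 0.0Traceback (most recent call last):
  File "<stdin>", line 2, in <module>
    arr = np.asanyarray(arr)
ValueError: setting an array element with a sequence. The requested array has an inhomogeneous shape after 1 dimensions. The detected shape was (3,) + inhomogeneous part.
```

```bash

python3 - <<'E'
from h import *
f,T,s=wrist(); f["T"]=T; np.save('w1.npy',f,allow_pickle=True); print(s["position"])
cv2.imwrite("pics/w1.png",f["img"][:,:,::-1])
f=grab_frame("top");np.save('top.npy',f,allow_pickle=True)
E
```

```text
[ 0.48782802 -0.20034027  0.24841627]
```

View pics/w1.png

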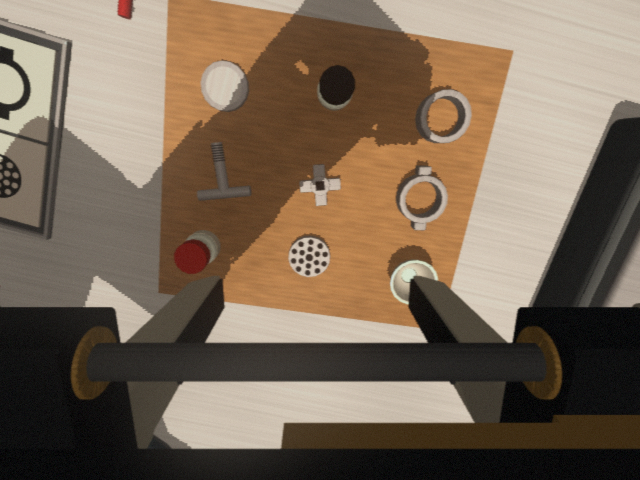

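Wrist view: plate (309,256), knife (320,186), nut (423,199), thumbscrew (222,180, crossbar towards the bottom); lid, plain ring and three jars between them. Now measuring.

```bash

python3 - <<'E'
from h import *
f=np.load('w1.npy',allow_pickle=True).item(); T=f["T"]; im=f["img"][:,:,::-1].copy()
S=cv2.cvtColor(im,cv2.COLOR_BGR2HSV)[:,:,1]
m=(S<75).astype(np.uint8)
for n,p,h,r in [("plate",(309,256),.01,32),("knife",(320,186),.0115,30),("nut",(423,199),.02,38),("screw",(222,178),.009,42)]:
    q=np.zeros_like(m);cv2.circle(q,p,r,1,-1);q*=m
    c,_=cv2.findContours(q,cv2.RETR_EXTERNAL,cv2.CHAIN_APPROX_NONE); k=max(c,key=cv2.contourArea)
    W=(ray(f,T,k[:,0],h)[:,:2]*1000).astype(np.float32)
    M=cv2.moments(W); ctr=np.array([M['m10'],M['m01']])/M['m00']
    mu=M; a=.5*np.degrees(np.arctan2(2*M['mu11'],M['mu20']-M['mu02']))
    rr=cv2.minAreaRect(W); box=cv2.boxPoints(rr)
    print(n,"centroid",ctr.round(1),"pax",round(a,1),"encl",np.round(cv2.minEnclosingCircle(W)[0],1),round(cv2.minEnclosingCircle(W)[1],1),"rect",np.round(rr[0],1),np.round(rr[1],1),round(rr[2],1))
    if n in("knife",):
        d=W-ctr; th=np.arctan2(d[:,1],d[:,0]); w=np.hypot(*d.T)
        print(" wing dir",np.degrees(np.angle(np.sum(w**6*np.exp(4j*th))))/4)
    if n=="screw":
        print(box.round(0).tolist())
f=grab_frame("top"); T=f["extrinsics"]; im=f["img"][:,:,::-1].copy(); np.save('top.npy',f,allow_pickle=True)
g=cv2.cvtColor(im,cv2.COLOR_BGR2GRAY)
o=(150,150);w=g[o[1]:300,o[0]:305]
print(w[::12,::8])
cv2.imwrite("pics/tray.png",cv2.resize(im[150:300,150:305],None,fx=4,fy=4))
E
```

```text
plate centroid [ 429.2 -205.4] pax 11.2 encl [ 429.3 -205.2] 25.1 rect [ 429.4 -205.5] [49.8 47.6] 13.5
knife centroid [ 514.2 -197.9] pax -67.9 encl [ 514.2 -197.8] 23.0 rect [ 513.9 -197.9] [38.3 39.1] 63.4
 wing dir 18.23460139632424
nut centroid [ 527.3 -311. ] pax 19.8 encl [ 527.3 -310.1] 35.5 rect [ 527.7 -310.4] [61.2 53.7] 53.8
screw centroid [492.9 -90.1] pax 17.8 encl [497.7 -88.1] 37.0 rect [503.7 -86. ] [60.7 60.9] 18.8
[[465.0, -67.0], [485.0, -125.0], [542.0, -105.0], [523.0, -47.0]]
[[194 195 194 194 192 194 194 196 195 197 198 197 196 194 194 193 193 193
  193 195]
 [195 193 193 191 191 189 189 189 189 192 193 195 196 198 198 197 196 196
  196 195]
 [193 194 188 143 205 205 203 203 193 188 109 134 106  87  77  76  74 160
  195 196]
 [196 194 192 105 206 206 200 147 207 205 178 207 207  29 207 207 199 186
  198 199]
 [199 198 197  86 205 141  29  31 153 206 196 206 207 207 206 210 191 187
  200 200]
 [194 193 194  79 206 208 201 206 206 208 207 208  60 133  82 209 133 194
  196 197]
 [193 192 191  77 113 106 122 152 182 193 201 207 208 208 162 125  64 112
  117 195]
 [196 194 187 115 206 206  47 208 209 206 209 207 207 204 126 125  50 112
  114 111]
 [196 196 193 159 207 207  32 209 208 208 209 187  81  33  80 125  46 111
  112 112]
 [198 197 190 193 174 134  31 191 207 195 208 198  94  42 107 124  50 113
  115 113]
 [196 194 179 206 208 208 210 207 211 167 209 210 126 124 125 125  61 114
  113 116]
 [198 200 197 198 197 197 198 198 197 194 195 189 106 102  95  86  90 113
  114 110]
 [194 193 194 192 191 192 192 194 195 195 195 151 113 110 110 109 109 110
  111 111]]
```

View pics/tray.png

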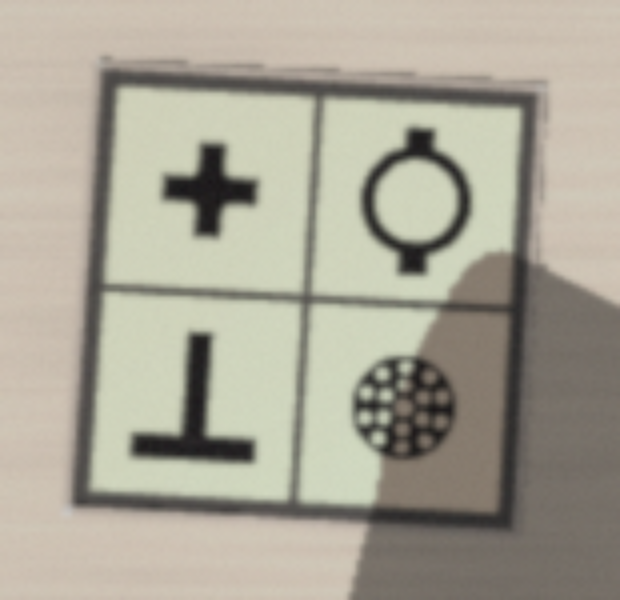

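Grip axes all come out near 108.5° (the tool's closing axis is 103.5°), so a +5° turn serves every part. I start with the plate.

```bash
python3 -m crank '[[[-30,-2,-30,0,0,2],[-58,-5,-85,0,0,5],[-58,-5,-145,0,0,5],[-58,-5,-195,0,0,5],[-58,-5,-225,0,0,5],[-58,-5,-240,0,0,5],[-58,-5,-245,0,0,5],[-58,-5,-245,0,0,5]]]' 0 30|tr '\n' ' '
python3 - <<'E'
from h import *
s=arm.observe();print(s["position"],s["eef_rot"][:,1])
f,T,s=wrist();cv2.imwrite("pics/w2.png",f["img"][150:400,150:500,::-1])
# pads from top view via black shapes
f=np.load('top.npy',allow_pickle=True).item();T=f["extrinsics"];g=cv2.cvtColor(f["img"],cv2.COLOR_RGB2GRAY)
for n,(u,v) in dict(knife=(202,197),nut=(254,200),screw=(198,249),plate=(251,252)).items():
    q=cv2.resize(g[v-21:v+22,u-21:u+22],None,fx=4,fy=4,interpolation=cv2.INTER_CUBIC)
    b=(q<80).astype(np.uint8)
    if n=="plate": b=cv2.morphologyEx(b,cv2.MORPH_CLOSE,np.ones((13,13)))
    c,_=cv2.findContours(b,cv2.RETR_EXTERNAL,cv2.CHAIN_APPROX_NONE);k=max(c,key=cv2.contourArea)[:,0]
    P=(k+.5)/4-.5+[u-21,v-21]; W=(ray(f,T,P,.006)[:,:2]*1000).astype(np.float32)
    r=cv2.minAreaRect(W);e=cv2.minEnclosingCircle(W);print(n,np.round(r[0],1),np.round(r[1],1),round(r[2],1),np.round(e[0],1),e[1])
E
```

```text
clock: 2.6 position: [0.4309, -0.2052, 0.0043] eef_rot: [[0.948, 0.317, 0.001], [0.317, -0.948, -0.001], [0.001, 0.001, -1.0]] wrist_force: [-0.0, 1.2, 0.3] width: 1.002 finger_force: 0.0 [ 0.43086965 -0.20515079  0.00430887] [ 3.17223647e-01 -9.48350392e-01  8.32332565e-04]
knife [545.7 251.8] [35.3 35.7] 41.5 [545.9 251.8] 21.523841857910156
nut [540.4 152.1] [50.4 58. ] 47.0 [540.4 152.1] 34.579978942871094
screw [446.  257.2] [56.6 59. ] 86.9 [439.8 257.6] 35.7463264465332
plate [440.8 156.4] [47.5 46.9] 46.9 [440.5 156.9] 24.582725524902344
```

View pics/w2.png

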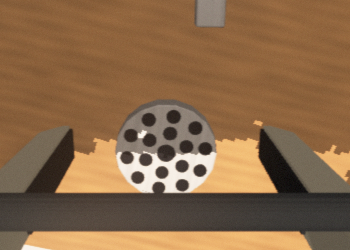

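The plate sits midway between the fingers. Lower a little, then close.

```bash
python3 -m crank '[[[-1,0,-2,0,0,0],[-1,0,-2,0,0,0],[-1,0,-2,0,0,0],[-1,0,-2,0,0,0],[-1,0,-2,0,0,0],[-1,0,-2,0,0,0]]]' 255 30|tr '\n' ' '
python3 -m crank '[[[0,0,10,0,0,0],[0,0,40,0,0,0],[0,0,80,0,0,0],[0,0,80,0,0,0]]]'|tr '\n' ' '
```

```text
clock: 3.4 position: [0.4296, -0.2048, 0.0017] eef_rot: [[0.948, 0.317, 0.0], [0.317, -0.948, -0.0], [0.0, 0.0, -1.0]] wrist_force: [-0.3, 0.0, 0.8] width: 0.527 finger_force: 30.0 clock: 3.9 position: [0.4308, -0.2055, 0.0843] eef_rot: [[0.948, 0.318, 0.004], [0.318, -0.948, -0.003], [0.003, 0.004, -1.0]] wrist_force: [-0.2, -0.1, -1.5] width: 0.527 finger_force: 30.0
```

```bash
python3 -m crank '[[[0,40,40,0,0,0],[0,92,70,0,0,0],[0,148,95,0,0,0],[0,205,115,0,0,0],[0,260,135,0,0,0],[0,318,150,0,0,0],[0,370,165,0,0,0],[0,400,165,0,0,0]]]'|tr '\n' ' '
python3 -m crank '[[[0,0,0,0,0,0],[0,0,0,0,0,0],[0,0,0,0,0,0]]]'|tr '\n' ' '
python3 - <<'E'
from h import *
f,T,s=wrist(); f["T"]=T; np.save('w3.npy',f,allow_pickle=True); print(s["position"],s["width"])
cv2.imwrite("pics/w3.png",f["img"][:,:,::-1])
f=grab_frame("top");np.save('top2.npy',f,allow_pickle=True)
E
```

```text
clock: 4.9 position: [0.4292, 0.1975, 0.2469] eef_rot: [[0.948, 0.319, 0.001], [0.319, -0.948, 0.0], [0.001, -0.0, -1.0]] wrist_force: [0.1, -1.1, -1.2] width: 0.526 finger_force: 30.0 clock: 5.28 position: [0.4295, 0.1943, 0.2463] eef_rot: [[0.949, 0.316, -0.001], [0.316, -0.949, -0.0], [-0.001, 0.0, -1.0]] wrist_force: [0.3, -0.8, -1.9] width: 0.529 finger_force: 30.0 [0.42949015 0.19434905 0.24631546] 0.5286168452009202
```

View pics/w3.png

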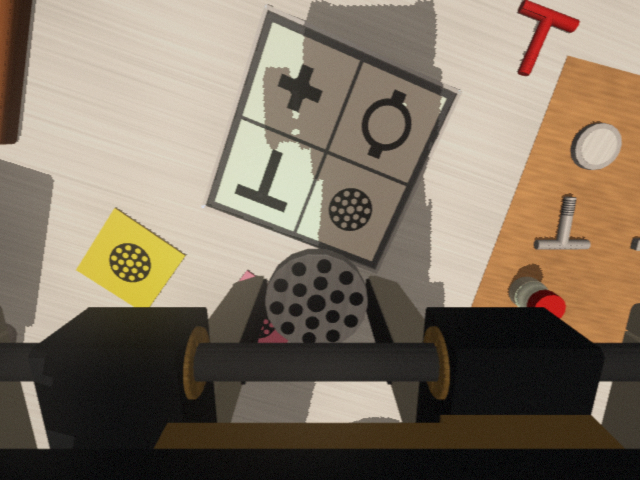

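The wrist view shows the pads in the tray: knife (300,88), nut (386,125), T (266,186), plate (350,209). The plate is in hand at (317,298). Locating all of them.

```bash
cat > pads.py <<'E'
from h import *
f=np.load('w3.npy',allow_pickle=True).item();T=f["T"];g=cv2.cvtColor(f["img"],cv2.COLOR_RGB2GRAY)
for n,(u,v) in dict(knife=(300,88),nut=(386,125),screw=(264,184),plate=(350,209)).items():
    R=38 if n!="plate" else 26
    q=cv2.resize(g[v-R:v+R,u-R:u+R],None,fx=4,fy=4,interpolation=cv2.INTER_CUBIC)
    b=(q<70).astype(np.uint8); y,x=np.ogrid[:8*R,:8*R]; b[(x-4*R)**2+(y-4*R)**2>(4*R)**2]=0
    if n=="plate": b=cv2.morphologyEx(b,cv2.MORPH_CLOSE,np.ones((25,25)))
    c,_=cv2.findContours(b,cv2.RETR_EXTERNAL,cv2.CHAIN_APPROX_NONE);k=max(c,key=cv2.contourArea)[:,0]
    W=(ray(f,T,(k+.5)/4-.5+[u-R,v-R],.006)[:,:2]*1000).astype(np.float32)
    r=cv2.minAreaRect(W);e=cv2.minEnclosingCircle(W)
    print(n,np.round(r[0],1),np.round(r[1],1),round(r[2],1),np.round(e[0],1),round(e[1],1))
    if n=="screw": print(cv2.boxPoints(r).round(1).tolist())
E
python3 pads.py; python3 - <<'E'
from h import *
f=np.load('w3.npy',allow_pickle=True).item();T=f["T"]
# held plate: dark holes' outer circle / centre hole
print(ray(f,T,[(317,303)],.2463+.0083)*1000)
g=cv2.cvtColor(f["img"],cv2.COLOR_RGB2GRAY)
b=(g<40).astype(np.uint8);n,l,st,ce=cv2.connectedComponentsWithStats(b)
pts=[c for c,s in zip(ce,st) if 60<s[4]<500 and abs(c[0]-317)<48 and abs(c[1]-300)<48]
W=ray(f,T,pts,.2463+.0083)[:,:2]*1000;print(len(pts),W.mean(0),cv2.minEnclosingCircle(W.astype(np.float32)),np.round(pts).tolist())
E
```

```text
knife [545.1 251.3] [39.1 40. ] 40.6 [545.3 251.3] 23.2
nut [539.6 151.4] [63.7 53.2] 34.6 [539.7 151.7] 36.1
screw [450.7 256.3] [ 9.5 49.5] 86.9 [450.7 256.9] 24.9
[[425.70001220703125, 253.0], [475.1000061035156, 250.3000030517578], [475.6000061035156, 259.70001220703125], [426.20001220703125, 262.3999938964844]]
plate [440.  156.8] [49.2 48.9] 63.2 [439.9 156.9] 24.8
[[428.31196243 193.62122442 254.6       ]]
14 [428.23887754 191.94774074] ((428.1372985839844, 194.0336151123047), 19.203662872314453) [[324.0, 266.0], [346.0, 277.0], [320.0, 283.0], [299.0, 290.0], [337.0, 296.0], [356.0, 298.0], [316.0, 303.0], [276.0, 308.0], [295.0, 310.0], [332.0, 316.0], [351.0, 321.0], [312.0, 322.0], [287.0, 328.0], [332.0, 336.0]]
```

Pad centres are consistent on the 100 mm grid: plate (440.0,156.9), knife (545.3,251.4), nut (539.7,151.6), T (445.6,256.7). The plate is held 1.3 mm off in x. Placing it now.

```bash
python3 -m crank '[[[12,-37,-30,0,0,0],[12,-37,-85,0,0,0],[12,-37,-140,0,0,0],[12,-37,-185,0,0,0],[12,-37,-215,0,0,0],[12,-37,-230,0,0,0],[12,-37,-234,0,0,0],[12,-37,-236,0,0,0]]]'|tr '\n' ' '
python3 -m crank '[[[0,0,-1,0,0,0],[0,0,-1,0,0,0]]]'|tr '\n' ' '
```

```text
clock: 6.38 position: [0.4422, 0.1583, 0.0114] eef_rot: [[0.948, 0.317, 0.001], [0.317, -0.948, 0.0], [0.001, 0.0, -1.0]] wrist_force: [0.7, -0.1, -2.1] width: 0.527 finger_force: 30.0 clock: 6.62 position: [0.4418, 0.1583, 0.0101] eef_rot: [[0.948, 0.318, 0.001], [0.318, -0.948, 0.0], [0.001, 0.0, -1.0]] wrist_force: [-0.3, -0.3, -1.4] width: 0.529 finger_force: 30.0
```

```bash
python3 -m crank '[[[-0.5,-1,-2,0,0,0],[-0.5,-1,-2.5,0,0,0],[-0.5,-1,-2.5,0,0,0]]]'|tr '\n' ' '
python3 -m crank '[[[0,0,0,0,0,0],[0,0,0,0,0,0],[0,0,0,0,0,0]]]' 80|tr '\n' ' '
python3 -m crank '[[[0,0,10,0,0,0],[0,0,50,0,0,0],[0,0,105,0,0,0],[0,0,165,0,0,0],[0,0,200,0,0,0],[0,0,200,0,0,0]]]' |tr '\n' ' '
python3 - <<'E'
from h import *
f,T,s=wrist(); f["T"]=T;np.save('w4.npy',f,allow_pickle=True); print(s["position"])
cv2.imwrite("pics/w4.png",f["img"][100:400,150:550,::-1])
E
```

```text
clock: 7.0 position: [0.4412, 0.1572, 0.0076] eef_rot: [[0.948, 0.318, 0.0], [0.318, -0.948, 0.0], [0.0, 0.0, -1.0]] wrist_force: [-1.9, -1.0, 8.4] width: 0.529 finger_force: 30.0 clock: 7.38 position: [0.441, 0.1572, 0.0071] eef_rot: [[0.948, 0.317, -0.0], [0.317, -0.948, -0.0], [-0.0, -0.0, -1.0]] wrist_force: [0.7, 0.5, -0.5] width: 0.684 finger_force: 0.0 clock: 8.12 position: [0.4421, 0.1576, 0.2101] eef_rot: [[0.948, 0.318, 0.005], [0.318, -0.948, 0.001], [0.006, 0.0, -1.0]] wrist_force: [-0.7, -0.2, 0.2] width: 0.685 finger_force: 0.0 [0.44206316 0.15756021 0.21007458]
```

View pics/w4.png

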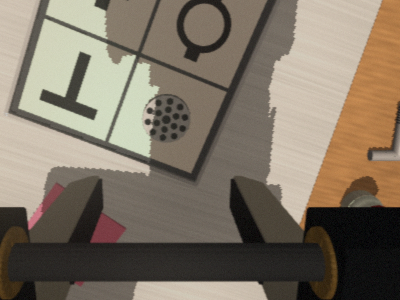

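The plate is on its pad at (166,118) in the crop. Next the thumbscrew.

```bash
python3 -m crank '[[[14,-56,0,0,0,0],[28,-112,0,0,0,0],[42,-168,0,0,0,0],[56,-222,-15,0,0,0],[61,-243,-65,0,0,0],[61,-243,-120,0,0,0],[61,-243,-170,0,0,0],[61,-243,-190,0,0,0]]]'|tr '\n' ' '
python3 -m crank '[[[0,0,-6,0,0,0],[0,0,-10,0,0,0]]]'|tr '\n' ' '
python3 - <<'E'
from h import *
f,T,s=wrist(); print(s["position"])
cv2.imwrite("pics/w5.png",f["img"][150:400,150:500,::-1])
E
```

```text
clock: 9.18 position: [0.4993, -0.0852, 0.0132] eef_rot: [[0.948, 0.317, -0.006], [0.317, -0.948, 0.002], [-0.005, -0.004, -1.0]] wrist_force: [-0.0, -0.2, -0.3] width: 0.687 finger_force: 0.0 clock: 9.43 position: [0.5019, -0.0857, 0.007] eef_rot: [[0.948, 0.318, -0.0], [0.318, -0.948, 0.0], [-0.0, -0.0, -1.0]] wrist_force: [-0.2, 0.4, -0.2] width: 0.693 finger_force: 0.0 [ 0.50190557 -0.08571217  0.00699456]
```

View pics/w5.png

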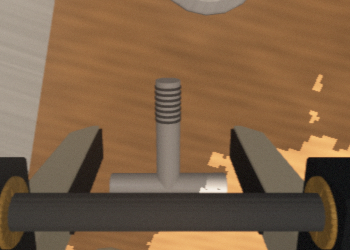

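The shaft lies midway between the fingers and is aligned with them. Close, lift, and head for its pad.

```bash
python3 -m crank '[[[1.5,0,-4,0,0,0],[1.5,0,-4.5,0,0,0],[1.5,0,-4.5,0,0,0],[1.5,0,-4.5,0,0,0],[1.5,0,-4.5,0,0,0],[1.5,0,-4.5,0,0,0],[1.5,0,-4.5,0,0,0],[1.5,0,-4.5,0,0,0]]]' 255 30|tr '\n' ' '
python3 -m crank '[[[0,0,15,0,0,0],[0,0,50,0,0,0],[0,20,105,0,0,0],[0,60,150,0,0,0],[0,115,165,0,0,0],[0,175,165,0,0,0],[0,235,165,0,0,0],[-20,290,165,0,0,0]]]'|tr '\n' ' '
python3 -m crank '[[[-20,30,0,0,0,0],[-40,50,0,0,0,0],[-40,52,0,0,0,0],[-40,52,0,0,0,0]]]'|tr '\n' ' '
python3 - <<'E'
from h import *
f,T,s=wrist(); f["T"]=T;np.save('w6.npy',f,allow_pickle=True); print(s["position"],s["width"])
cv2.imwrite("pics/w6.png",f["img"][100:400,150:550,::-1])
E
```

```text
clock: 10.48 position: [0.5036, -0.0858, 0.0027] eef_rot: [[0.948, 0.317, 0.0], [0.317, -0.948, -0.0], [0.0, 0.0, -1.0]] wrist_force: [0.3, 0.1, 0.9] width: 0.121 finger_force: 30.0 clock: 11.48 position: [0.4836, 0.2063, 0.1687] eef_rot: [[0.948, 0.317, 0.002], [0.317, -0.948, 0.001], [0.002, -0.0, -1.0]] wrist_force: [1.2, 0.7, 0.2] width: 0.116 finger_force: 30.0 clock: 11.98 position: [0.4441, 0.2559, 0.1682] eef_rot: [[0.948, 0.318, 0.001], [0.318, -0.948, 0.0], [0.001, 0.0, -1.0]] wrist_force: [0.7, 0.1, -0.6] width: 0.121 finger_force: 30.0 [0.44406838 0.25593244 0.16822894] 0.12122764933275385
```

View pics/w6.png

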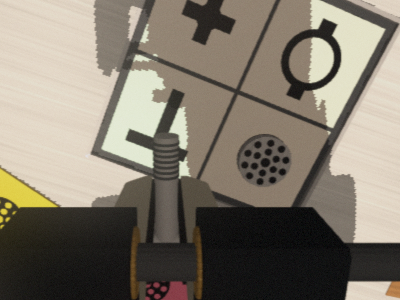

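```bash
python3 - <<'E'
from h import *
f=np.load('w6.npy',allow_pickle=True).item();T=f["T"]
p=ray(f,T,[(316,234)],.1682-.0027+.008)[0]*1000; d=p[:2]-[444.1,255.9]; a=np.radians(18.5)
print("tip in tool",d@[np.cos(a),np.sin(a)],d@[-np.sin(a),np.cos(a)])
g=cv2.cvtColor(f["img"],cv2.COLOR_RGB2GRAY)
b=(g<55).astype(np.uint8);n,l,st,ce=cv2.connectedComponentsWithStats(b)
pts=[c for c,s in zip(ce,st) if 8<s[4]<120 and np.hypot(*(c-[414,259]))<28]
W=ray(f,T,pts,.016)[:,:2]*1000;print(len(pts),W.mean(0),cv2.minEnclosingCircle(W.astype(np.float32)))
E
```

```text
tip in tool 31.997106595537065 0.2221765779727035
17 [439.80483794 156.99378648] ((439.76702880859375, 157.00747680664062), 19.239561080932617)
```

The plate is within 0.3 mm of its pad centre, and the screw is held at its origin. Lowering the screw.

```bash
python3 -m crank '[[[1,1,-50,0,0,0],[1,1,-100,0,0,0],[1,1,-140,0,0,0],[1,1,-152,0,0,0],[1,1,-156,0,0,0],[1,1,-158,0,0,0],[1,1,-159,0,0,0],[1,1,-159,0,0,0]]]'|tr '\n' ' '
```

```text
clock: 13.02 position: [0.4448, 0.2574, 0.0092] eef_rot: [[0.948, 0.318, 0.001], [0.318, -0.948, 0.0], [0.001, -0.0, -1.0]] wrist_force: [-0.2, 0.2, -0.8] width: 0.117 finger_force: 30.0
```

```bash
python3 -m crank '[[[0.5,-0.7,-0.8,0,0,0],[0.5,-0.7,-1,0,0,0]]]'|tr '\n' ' '
python3 -m crank '[[[0,0,0,0,0,0],[0,0,0,0,0,0],[0,0,0,0,0,0]]]' 165|tr '\n' ' '
python3 -m crank '[[[0,0,15,0,0,0],[0,0,60,0,0,0],[0,0,115,0,0,0],[5,-30,160,0,0,0],[13,-85,165,0,0,0],[22,-145,165,0,0,0],[31,-205,165,0,0,0],[40,-265,165,0,0,0]]]' |tr '\n' ' '
python3 -m crank '[[[9,-60,0,0,0,0],[18,-120,0,0,0,0],[27,-175,-15,0,0,0],[29,-190,-60,0,0,0],[29,-190,-110,0,0,0],[29,-190,-145,0,0,0],[29,-190,-155,0,0,0],[29,-190,-157,0,0,0]]]' 40 |tr '\n' ' '
python3 - <<'E'
from h import *
f,T,s=wrist(); print(s["position"])
cv2.imwrite("pics/w7.png",f["img"][150:400,150:500,::-1])
E
```

```text
clock: 13.28 position: [0.4451, 0.257, 0.0085] eef_rot: [[0.948, 0.317, 0.0], [0.317, -0.948, 0.001], [0.001, -0.001, -1.0]] wrist_force: [-5.2, 1.7, 12.8] width: 0.117 finger_force: 30.0 clock: 13.65 position: [0.445, 0.2565, 0.0076] eef_rot: [[0.948, 0.317, -0.0], [0.317, -0.948, -0.0], [-0.0, 0.0, -1.0]] wrist_force: [-0.4, -0.0, -0.2] width: 0.346 finger_force: 0.0 clock: 14.65 position: [0.4851, -0.0104, 0.1738] eef_rot: [[0.948, 0.318, 0.001], [0.318, -0.948, -0.0], [0.001, 0.001, -1.0]] wrist_force: [2.4, 0.8, 0.1] width: 0.354 finger_force: 0.0 clock: 15.65 position: [0.5144, -0.1986, 0.0165] eef_rot: [[0.948, 0.318, 0.001], [0.318, -0.948, -0.0], [0.001, 0.0, -1.0]] wrist_force: [0.5, -0.4, -0.4] width: 0.84 finger_force: 0.0 [ 0.51443369 -0.19861028  0.0164853 ]
```

View pics/w7.png

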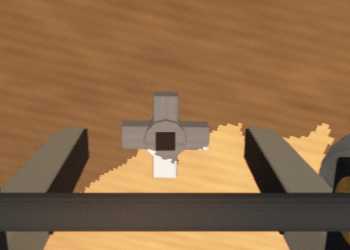

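The knife is centred and square to the fingers. Grip it and carry it over.

```bash
python3 -m crank '[[[0,0.5,-8,0,0,0],[0,0.5,-13,0,0,0],[0,0.5,-13.5,0,0,0]]]'|tr '\n' ' '
python3 -m crank '[[[0,0,0,0,0,0],[0,0,0,0,0,0],[0,0,0,0,0,0],[0,0,0,0,0,0]]]' 255 30|tr '\n' ' '
python3 -m crank '[[[0,0,15,0,0,0],[0,0,60,0,0,0],[0,20,115,0,0,0],[4,60,160,0,0,0],[8,120,168,0,0,0],[12,180,168,0,0,0],[16,240,168,0,0,0],[20,300,168,0,0,0]]]' |tr '\n' ' '
python3 -m crank '[[[2,60,0,0,0,0],[5,115,0,0,0,0],[10,149,0,0,0,0],[11,150,0,0,0,0],[11,150,0,0,0,0]]]'|tr '\n' ' '
python3 - <<'E'
from h import *
f,T,s=wrist(); f["T"]=T;np.save('w8.npy',f,allow_pickle=True);print(s["position"])
cv2.imwrite("pics/w8.png",f["img"][100:400,150:550,::-1])
E
```

```text
clock: 16.08 position: [0.5139, -0.1979, 0.002] eef_rot: [[0.948, 0.317, -0.0], [0.317, -0.948, 0.0], [-0.0, -0.0, -1.0]] wrist_force: [0.2, 0.5, -0.2] width: 0.843 finger_force: 0.0 clock: 16.58 position: [0.5141, -0.198, 0.0022] eef_rot: [[0.948, 0.318, 0.0], [0.318, -0.948, -0.0], [0.0, 0.0, -1.0]] wrist_force: [0.0, 0.5, 0.2] width: 0.487 finger_force: 30.0 clock: 17.58 position: [0.5339, 0.104, 0.1713] eef_rot: [[0.948, 0.317, 0.001], [0.317, -0.948, 0.0], [0.001, 0.0, -1.0]] wrist_force: [0.6, -0.5, -0.2] width: 0.483 finger_force: 30.0 clock: 18.2 position: [0.5449, 0.2514, 0.1705] eef_rot: [[0.948, 0.317, 0.0], [0.317, -0.948, -0.0], [-0.0, 0.0, -1.0]] wrist_force: [0.7, -0.3, -0.9] width: 0.493 finger_force: 30.0 [0.5448922  0.25136369 0.17053982]
```

View pics/w8.png

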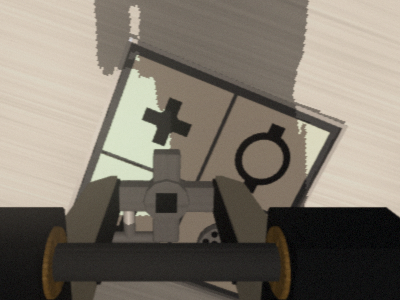

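```bash
python3 - <<'E'
from h import *
f=np.load('w8.npy',allow_pickle=True).item();T=f["T"]
print(ray(f,T,[(316,303)],.1705-.0022+.013)[0]*1000-[544.9,251.4,0])
E
python3 -m crank '[[[0,0,-50,0,0,0],[0,0,-100,0,0,0],[0,0,-140,0,0,0],[0,0,-155,0,0,0],[0,0,-160,0,0,0],[0,0,-161,0,0,0],[0,0,-161,0,0,0]]]'|tr '\n' ' '
```

```text
[-2.30985605e-01  6.02968867e-02  1.81300000e+02]
clock: 19.12 position: [0.5457, 0.2522, 0.0104] eef_rot: [[0.948, 0.317, 0.002], [0.317, -0.948, 0.001], [0.002, -0.0, -1.0]] wrist_force: [-0.2, 0.8, 0.1] width: 0.491 finger_force: 30.0
```

```bash
python3 -m crank '[[[-0.2,-0.7,-1.5,0,0,0],[-0.2,-0.7,-2.2,0,0,0],[-0.2,-0.7,-2.2,0,0,0]]]'|tr '\n' ' '
python3 -m crank '[[[0,0,0,0,0,0],[0,0,0,0,0,0],[0,0,0,0,0,0]]]' 80|tr '\n' ' '
python3 -m crank '[[[0,0,15,0,0,0],[0,0,60,0,0,0],[0,0,115,0,0,0],[0,-30,160,0,0,0],[0,-85,165,0,0,0],[0,-145,165,0,0,0],[0,-205,165,0,0,0],[0,-265,165,0,0,0]]]' |tr '\n' ' '
python3 -m crank '[[[-2,-60,0,0,0,0],[-4,-120,0,0,0,0],[-8,-180,0,0,0,0],[-14,-240,0,0,0,0],[-18,-285,-25,0,0,1],[-18,-297,-75,0,0,1],[-18,-297,-120,0,0,1],[-18,-297,-130,0,0,1]]]' 20 |tr '\n' ' '
python3 -m crank '[[[0,0,0,0,0,0],[0,0,0,0,0,0]]]'|tr '\n' ' '
python3 - <<'E'
from h import *
f,T,s=wrist(); f["T"]=T;np.save('w9.npy',f,allow_pickle=True);print(s["position"])
cv2.imwrite("pics/w9.png",f["img"][100:400,150:550,::-1])
E
```

```text
clock: 19.5 position: [0.5453, 0.2515, 0.0082] eef_rot: [[0.948, 0.318, 0.001], [0.318, -0.948, 0.0], [0.001, 0.0, -1.0]] wrist_force: [-3.4, -1.7, 10.5] width: 0.492 finger_force: 30.0 clock: 19.88 position: [0.5448, 0.2513, 0.0069] eef_rot: [[0.948, 0.317, -0.0], [0.317, -0.948, -0.0], [-0.0, -0.0, -1.0]] wrist_force: [-0.0, -0.9, -0.4] width: 0.679 finger_force: 0.0 clock: 20.88 position: [0.5447, -0.0155, 0.1731] eef_rot: [[0.948, 0.318, 0.001], [0.318, -0.948, -0.0], [0.001, 0.001, -1.0]] wrist_force: [1.0, 0.3, -0.1] width: 0.689 finger_force: 0.0 clock: 21.88 position: [0.5256, -0.3101, 0.0403] eef_rot: [[0.943, 0.334, -0.003], [0.334, -0.943, 0.002], [-0.002, -0.003, -1.0]] wrist_force: [-0.4, 1.0, -0.1] width: 0.92 finger_force: 0.0 clock: 22.12 position: [0.5279, -0.3111, 0.0441] eef_rot: [[0.942, 0.334, 0.003], [0.334, -0.942, -0.002], [0.002, 0.003, -1.0]] wrist_force: [-0.8, 0.3, 0.7] width: 0.918 finger_force: 0.0 [ 0.52790738 -0.31112504  0.0441303 ]
```

View pics/w9.png

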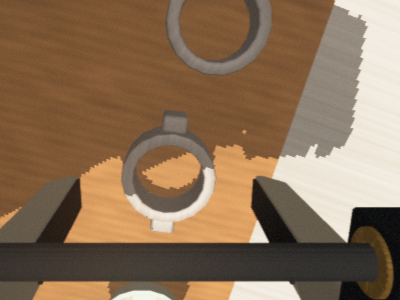

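Close view: the nut's ears are at crop (174,121) and (162,226), about 6° off the tool axis. Computing its centre from the two ears.

```bash
python3 - <<'E'
from h import *
f=np.load('w9.npy',allow_pickle=True).item();T=f["T"]
# rim outer circle at z=22: left/right extremes and ears
e=ray(f,T,[(324.5,215),(312,324)],.018)[:,:2]*1000; print(e,np.degrees(np.arctan2(*(e[0]-e[1])[::-1])),e.mean(0),np.linalg.norm(e[0]-e[1]))
S=cv2.cvtColor(f["img"],cv2.COLOR_RGB2HSV)[:,:,1]
m=(S<75).astype(np.uint8);q=np.zeros_like(m);cv2.circle(q,(318,273),66,1,-1);q*=m
c,_=cv2.findContours(q,cv2.RETR_EXTERNAL,cv2.CHAIN_APPROX_NONE);k=max(c,key=cv2.contourArea)
W=(ray(f,T,k[:,0],.02)[:,:2]*1000).astype(np.float32);r=cv2.minEnclosingCircle(W);M=cv2.moments(W)
print(r,M['m10']/M['m00'],M['m01']/M['m00'],.5*np.degrees(np.arctan2(2*M['mu11'],M['mu20']-M['mu02'])))
E
```

```text
[[ 562.13598466 -303.78166758]
 [ 497.71669956 -319.2161089 ]] 13.473708441104288 [ 529.92634211 -311.49888824] 66.2424808655777
((529.4058837890625, -312.20343017578125), 36.4896125793457) 528.5469086022528 -312.0603951083829 15.213207275345766
```

```bash
python3 -m crank '[[[0.5,0,-15,0,0,-5],[0.5,0,-28,0,0,-5.5],[0.5,0,-37,0,0,-5.5],[0.5,0,-40,0,0,-5.5],[0.5,0,-40,0,0,-5.5]]]' 20|tr '\n' ' '
python3 -m crank '[[[0,0,0,0,0,0],[0,0,0,0,0,0],[0,0,0,0,0,0],[0,0,0,0,0,0]]]' 255 30|tr '\n' ' '
python3 -m crank '[[[0,0,15,0,0,0],[0,0,60,0,0,0],[0,20,115,0,0,0],[0,60,160,0,0,0],[0,120,168,0,0,0],[0,180,168,0,0,0],[2,240,168,0,0,0],[5,300,168,0,0,0]]]' |tr '\n' ' '
python3 -m crank '[[[2,60,0,0,0,0],[5,115,0,0,0,0],[7,160,0,0,0,0],[7,163,0,0,0,0],[7,163,0,0,0,0]]]'|tr '\n' ' '
python3 - <<'E'
from h import *
f,T,s=wrist(); f["T"]=T;np.save('w10.npy',f,allow_pickle=True);print(s["position"])
cv2.imwrite("pics/w10.png",f["img"][100:400,150:550,::-1])
E
```

```text
clock: 22.8 position: [0.5274, -0.3107, 0.002] eef_rot: [[0.97, 0.243, 0.0], [0.243, -0.97, -0.0], [0.0, 0.0, -1.0]] wrist_force: [-0.8, 1.2, 0.1] width: 0.921 finger_force: 0.0 clock: 23.3 position: [0.5274, -0.3108, 0.0021] eef_rot: [[0.97, 0.242, 0.0], [0.242, -0.97, -0.0], [0.0, 0.0, -1.0]] wrist_force: [0.4, -0.8, 0.6] width: 0.583 finger_force: 30.0 clock: 24.3 position: [0.532, -0.0088, 0.171] eef_rot: [[0.97, 0.242, 0.001], [0.242, -0.97, -0.0], [0.001, 0.0, -1.0]] wrist_force: [1.9, 0.2, -1.1] width: 0.579 finger_force: 30.0 clock: 24.92 position: [0.5391, 0.1521, 0.1704] eef_rot: [[0.97, 0.243, 0.0], [0.243, -0.97, -0.0], [0.0, 0.0, -1.0]] wrist_force: [-0.7, -1.0, -1.3] width: 0.582 finger_force: 30.0 [0.53913943 0.15211326 0.17037407]
```

View pics/w10.png

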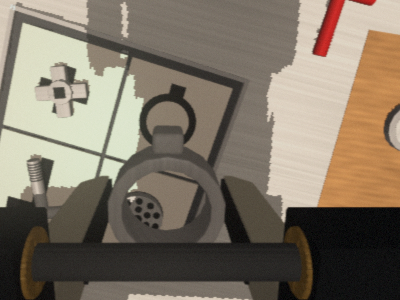

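The held nut's front ear edge is at crop (168,126). Working out its offset from the TCP.

```bash
python3 - <<'E'
from h import *
f=np.load('w10.npy',allow_pickle=True).item();T=f["T"]; a=np.radians(14.05)
p=ray(f,T,[(318.5,226)],.1704-.0021+.018)[0]*1000; d=p[:2]-[539.1,152.1]
print("ear tip in tool",d@[np.cos(a),np.sin(a)],d@[-np.sin(a),np.cos(a)])
E
python3 -m crank '[[[0,0,-50,0,0,0],[0,0,-100,0,0,0],[0,0,-140,0,0,0],[0,0,-155,0,0,0],[0,0,-160,0,0,0],[0,0,-161,0,0,0],[0,0,-161,0,0,0]]]'|tr '\n' ' '
```

```text
ear tip in tool 38.335643245442135 -0.8857688451687713
clock: 25.85 position: [0.5401, 0.1524, 0.0101] eef_rot: [[0.97, 0.242, 0.002], [0.242, -0.97, 0.0], [0.002, 0.0, -1.0]] wrist_force: [-0.6, -0.1, -1.4] width: 0.581 finger_force: 30.0
```

The nut sits about 1.8 mm ahead of the TCP, so I compensate while setting it down.

```bash
python3 -m crank '[[[-1.7,-0.8,-1,0,0,0],[-1.7,-0.8,-1,0,0,0],[-1.7,-0.8,-2.2,0,0,0],[-1.7,-0.8,-2.2,0,0,0]]]'|tr '\n' ' '
python3 -m crank '[[[0,0,0,0,0,0],[0,0,0,0,0,0],[0,0,0,0,0,0]]]' 75|tr '\n' ' '
python3 -m crank '[[[0,0,15,0,0,0],[0,0,60,0,0,0],[-30,0,115,0,0,0],[-70,20,160,0,0,0],[-100,42,200,0,0,0],[-110,42,235,0,0,0],[-110,42,240,0,0,0],[-110,42,240,0,0,0]]]' |tr '\n' ' '
cat > chk.py <<'E'
from h import *
f,T,s=wrist(); f["T"]=T;np.save('w11.npy',f,allow_pickle=True);print(s["position"])
im=f["img"]; cv2.imwrite("pics/w11.png",im[:,:,::-1])
g=cv2.cvtColor(im,cv2.COLOR_RGB2GRAY)
h=[("plate",(440,156.9),.016),("knife",(545.3,251.4),.0185),("nut",(539.7,151.6),.027)]
Ti=np.linalg.inv(T)
def proj(X):
    c=Ti@np.r_[X,1]; return np.array([f["cx"]-f["fx"]*c[0]/c[2],f["cy"]+f["fy"]*c[1]/c[2]])
for n,p,z in h:
    u=proj([p[0]/1e3,p[1]/1e3,z]); print(n,"expected px",u.round(1),end=" ")
    b=(g<(55 if n!="nut" else 0)).astype(np.uint8)
    N,l,st,ce=cv2.connectedComponentsWithStats(b)
    P=[c for c,q in zip(ce[1:],st[1:]) if 5<q[4]<250 and np.hypot(*(c-u))<28]
    if P: 
        W=ray(f,T,P,z)[:,:2]*1000;print(len(P),W.round(1).tolist() if n=="knife" else np.round(cv2.minEnclosingCircle(W.astype(np.float32))[0],1))
u=proj([.5397,.1516,.027]).astype(int); print(u, g[u[1]-40:u[1]+41:4,u[0]-40:u[0]+41:4])
E
python3 chk.py
```

```text
clock: 26.35 position: [0.5377, 0.1516, 0.008] eef_rot: [[0.97, 0.242, 0.0], [0.242, -0.97, -0.0], [0.0, 0.0, -1.0]] wrist_force: [-5.5, -1.4, 15.1] width: 0.586 finger_force: 30.0 clock: 26.72 position: [0.5376, 0.1515, 0.0066] eef_rot: [[0.97, 0.242, -0.0], [0.242, -0.97, 0.0], [-0.0, -0.0, -1.0]] wrist_force: [0.1, 0.5, 0.3] width: 0.702 finger_force: 0.0 clock: 27.72 position: [0.4277, 0.1934, 0.2466] eef_rot: [[0.97, 0.242, 0.0], [0.242, -0.97, 0.0], [0.0, 0.0, -1.0]] wrist_force: [-0.0, 0.0, -1.0] width: 0.703 finger_force: 0.0 [0.42770777 0.19335404 0.24663996]
plate expected px [350.5 206.7] 17 [439.7 157.1]
knife expected px [289.   86.1] 5 [[560.5, 246.3], [548.4, 267.7], [544.8, 251.7], [539.9, 233.9], [526.9, 254.6]]
nut expected px [382.5 116.1] [382 116] [[ 60 105 118 113 115 118 118 114 115 117 116 115 117 117 113 115 113  67
   51  48  50]
 [ 49 114 118 117 117 117 117 115 117 117 115 115 119 114 119 120 117 116
  118 114  62]
 [ 58 117 115 115 115 118 116 118 109  87 100 100  65  79 115 116 118 114
  118 120 116]
 [ 98 115 116 118 114 113 116 119  80  86  93  94  46 
[... 848 characters left out ...]
6  97  75  97 116 114 116 113 114 117 113  88  62  94 106 116
  115 119  74]
 [114 115 117 114  66  95  87 116 117 114 113 112  90  55  99  94 113 116
  118 114  50]
 [118 115 116 117  99  77  97  63  82 109  91  37  56  97  90 110 115 113
  115 112  44]
 [112 113 114 115 117  76  85  93 103  92  86  98  97  91 102 115 115 115
  115  62  45]
 [113 116 112 115 115 114  35  64  89  90  94  85  87 116 118 115 115 117
  117  44  48]
 [117 115 116 114 114  92  34  42  90  97  93 106 116 114 115 115 116 115
   95  46  65]
 [115 113 114 118 116 115 117  84  89  91  91 105 116 112 115 113 113 114
   52  45  88]
 [ 44  54 102 115 116 115 112 113 111 109 110 117 114 112 113 114 116 117
   51  53 100]]
```

```bash
cat > c2.py <<'E'
from h import *
f=np.load('w11.npy',allow_pickle=True).item();T=f["T"];im=f["img"]
g=cv2.medianBlur(cv2.cvtColor(im,cv2.COLOR_RGB2GRAY),3)
q=np.zeros_like(g);cv2.circle(q,(382,119),44,1,-1)
for lo in (0,76):
    b=((g<106)&(g>=lo)).astype(np.uint8)*q
    if lo: b=cv2.morphologyEx(b,cv2.MORPH_OPEN,np.ones((3,3)))
    c,_=cv2.findContours(b,cv2.RETR_EXTERNAL,cv2.CHAIN_APPROX_NONE);k=max(c,key=cv2.contourArea)
    W=(ray(f,T,k[:,0],.024)[:,:2]*1000).astype(np.float32);r=cv2.minEnclosingCircle(W);M=cv2.moments(W)
    print("nut",lo,r,M['m10']/M['m00'],M['m01']/M['m00'],"rect",cv2.minAreaRect(W))
    # bore: largest hole
    c,hh=cv2.findContours(b,cv2.RETR_CCOMP,cv2.CHAIN_APPROX_NONE);ho=[x for x,y in zip(c,hh[0]) if y[3]>=0];k=max(ho,key=cv2.contourArea)
    W=(ray(f,T,k[:,0],.006)[:,:2]*1000).astype(np.float32);print(" bore(lit floor)",cv2.minEnclosingCircle(W))
v,u=183,264
Ti=np.linalg.inv(T);c=Ti@[.4456,.2567,.018,1];print("screw px",f["cx"]-f["fx"]*c[0]/c[2],f["cy"]+f["fy"]*c[1]/c[2])
a=im[60:260,200:440,::-1];cv2.imwrite("pics/final.png",cv2.resize(a,None,fx=3,fy=3,interpolation=cv2.INTER_CUBIC))
E
python3 c2.py
```

```text
nut 0 ((536.4922485351562, 153.23440551757812), 36.59686279296875) 536.4470490019934 152.7059989502661 rect ((536.7914428710938, 152.43045043945312), (56.69365692138672, 67.23719787597656), 62.10206604003906)
 bore(lit floor) ((538.369140625, 150.98956298828125), 19.15732765197754)
nut 76 ((536.7710571289062, 152.21461486816406), 36.451908111572266) 536.7842121575761 150.72364020460194 rect ((536.6435546875, 151.97784423828125), (61.289100646972656, 54.8183708190918), 54.356449127197266)
 bore(lit floor) ((538.8051147460938, 148.43299865722656), 22.361083984375)
screw px 263.98458880221534 180.24646289364364
```

The nut's reading is biased by parallax. I look again with the camera directly above the nut, numerically, using the plate as a reference.

```bash
python3 -m crank '[[[20,-29,0,0,0,0],[41,-59,-40,0,0,0],[41,-59,-80,0,0,0],[41,-59,-80,0,0,0],[41,-59,-80,0,0,0],[41,-59,-80,0,0,0]]]'|tr '\n' ' '
cat > c3.py <<'E'
from h import *
f,T,s=wrist(); f["T"]=T;np.save('w12.npy',f,allow_pickle=True);print(s["position"],"cam",T[:3,3])
im=f["img"];Ti=np.linalg.inv(T);g=cv2.medianBlur(cv2.cvtColor(im,cv2.COLOR_RGB2GRAY),3)
cv2.imwrite("pics/w12.png",im[:,:,::-1])
def proj(X):
    c=Ti@np.r_[X,1]; return np.array([f["cx"]-f["fx"]*c[0]/c[2],f["cy"]+f["fy"]*c[1]/c[2]])
u=proj([.539,.1516,.028]);print("nut px",u,"plate px",proj([.44,.157,.016]))
# radial profile of brightness edges about expected centre, mapped onto top plane
for th in range(0,360,15):
    a=np.radians(th); R=np.arange(14,44,1.5)
    vals=[]
    for r in R:
        x,y=proj([.539+r/1e3*np.cos(a),.1516+r/1e3*np.sin(a),.028]); vals.append(int(g[int(round(y)),int(round(x))]))
    print(th,vals)
E
python3 c3.py
```

```text
clock: 28.52 position: [0.4692, 0.1349, 0.168] eef_rot: [[0.97, 0.243, 0.002], [0.243, -0.97, 0.0], [0.002, 0.0, -1.0]] wrist_force: [-0.0, -0.6, -0.9] width: 0.706 finger_force: 0.0 [0.46922747 0.13490856 0.16804432] cam [0.53987682 0.15273873 0.33401392]
nut px [317.17703604 143.99024044] plate px [285.48950357 249.61752558]
0 [124, 121, 77, 91, 99, 104, 90, 69, 70, 76, 51, 61, 39, 40, 119, 124, 124, 124, 124, 125]
15 [125, 119, 79, 91, 101, 104, 107, 95, 99, 102, 105, 107, 99, 123, 126, 126, 124, 125, 124, 126]
30 [124, 121, 74, 91, 99, 104, 104, 70, 93, 113, 124, 122, 125, 125, 126, 125, 126, 126, 126, 126]
45 [124, 121, 78, 82, 96, 99, 102, 80, 117, 125, 125, 125, 126, 127, 126, 125, 124, 124, 126, 125]
60 [125, 125, 105, 76, 91, 102, 104, 98, 122, 125, 125, 124, 123, 124, 124, 126, 126, 126, 125, 125]
75 [125, 124, 122, 77, 84, 101, 102, 99, 111, 124, 125, 126, 126, 125, 125, 125, 126, 126, 126, 126]
90 [125, 123, 122, 81, 81, 101, 101, 100, 104, 122, 125, 126, 126, 126, 126, 126, 126, 126, 126, 125]
105 [124, 124, 124, 95, 72, 98, 101, 100, 99, 109, 125, 125, 126, 125, 125, 12
[... 910 characters left out ...]
, 122]
255 [123, 123, 120, 82, 71, 96, 98, 97, 97, 111, 120, 123, 122, 121, 121, 123, 122, 121, 122, 122]
270 [122, 122, 121, 86, 84, 96, 98, 97, 100, 114, 122, 122, 122, 123, 123, 122, 122, 123, 122, 121]
285 [123, 122, 113, 79, 79, 97, 97, 95, 110, 120, 123, 123, 123, 124, 123, 122, 121, 122, 122, 122]
300 [123, 123, 105, 79, 96, 97, 97, 92, 119, 122, 123, 123, 123, 124, 122, 123, 123, 122, 122, 124]
315 [123, 121, 77, 82, 94, 100, 100, 71, 119, 124, 124, 124, 124, 124, 124, 124, 123, 124, 124, 124]
330 [123, 121, 80, 83, 91, 102, 102, 74, 96, 124, 124, 123, 124, 123, 124, 124, 123, 123, 124, 124]
345 [123, 121, 73, 91, 94, 105, 93, 49, 39, 43, 76, 92, 55, 81, 112, 124, 126, 124, 123, 123]
```

Radial profiles from directly above put the nut at (536.9,151.6), so it needs +2.7 mm in x. Regrip it and shift.

```bash
python3 -m crank '[[[40,10,-20,0,0,0],[68,16.5,-60,0,0,0],[68,16.5,-110,0,0,0],[68,16.5,-145,0,0,0],[68,16.5,-157,0,0,0],[68,16.5,-159,0,0,0],[68,16.5,-159,0,0,0]]]' 60|tr '\n' ' '
python3 -m crank '[[[0,0,0,0,0,0],[0,0,0,0,0,0],[0,0,0,0,0,0]]]' 255 30|tr '\n' ' '
python3 -m crank '[[[0,0,4,0,0,0],[2.7,0,4,0,0,0],[2.7,0,4,0,0,0],[2.7,0,0.5,0,0,0],[2.7,0,0,0,0,0],[2.7,0,0,0,0,0]]]'|tr '\n' ' '
```

```text
clock: 29.45 position: [0.5375, 0.1513, 0.0092] eef_rot: [[0.97, 0.242, 0.002], [0.242, -0.97, 0.0], [0.002, 0.0, -1.0]] wrist_force: [0.1, -0.2, -0.4] width: 0.764 finger_force: 0.0 clock: 29.82 position: [0.537, 0.1511, 0.0084] eef_rot: [[0.97, 0.242, 0.001], [0.242, -0.97, 0.0], [0.001, 0.0, -1.0]] wrist_force: [-2.3, -1.1, 6.4] width: 0.585 finger_force: 30.0 clock: 30.58 position: [0.5394, 0.151, 0.0083] eef_rot: [[0.97, 0.242, 0.0], [0.242, -0.97, -0.0], [0.0, 0.0, -1.0]] wrist_force: [-3.9, -1.1, 10.3] width: 0.577 finger_force: 30.0
```

```bash
python3 -m crank '[[[0,0,0,0,0,0],[0,0,0,0,0,0],[0,0,0,0,0,0]]]' 75|tr '\n' ' '
python3 -m crank '[[[0,0,15,0,0,0],[0,0,60,0,0,0],[-30,-6,110,0,0,0],[-70,-16,150,0,0,0],[-70,-16,160,0,0,0],[-70,-16,160,0,0,0],[-70,-16,160,0,0,0]]]' |tr '\n' ' '
python3 c3.py | awk 'NR<3||$1%45==0||$1%30==0'
python3 -m crank '[[[-40,50,0,0,0,0],[-75,100,0,0,0,0],[-94,104,0,0,0,0],[-94,104,0,0,0,0],[-94,104,0,0,0,0]]]'|tr '\n' ' '
cat > c4.py <<'E'
from h import *
f,T,s=wrist();print(s["position"],"cam",T[:3,3])
im=f["img"];Ti=np.linalg.inv(T)
# rectify: 1 mm grid on z=.012 plane around screw pad, 1 px = 0.5 mm
def proj(X):
    c=np.c_[X,np.ones(len(X))]@Ti.T; return np.c_[f["cx"]-f["fx"]*c[:,0]/c[:,2],f["cy"]+f["fy"]*c[:,1]/c[:,2]]
N=180; jj,ii=np.meshgrid(np.arange(N),np.arange(N))
X=np.c_[(.4456+(ii.ravel()-90)*.0005),(.2567+(jj.ravel()-90)*.0005),np.full(N*N,.012)]
m=proj(X).astype(np.float32).reshape(N,N,2)
R=cv2.remap(im,m,None,cv2.INTER_CUBIC);cv2.imwrite("pics/screw.png",R[:,:,::-1])
g=cv2.cvtColor(R,cv2.COLOR_RGB2GRAY)
# ASCII at 2 mm, axis rows = +x from low, cols = +y
for i in range(0,N,5): print(f"{(i-90)*.5:5.1f}",''.join('#' if v<60 else '+' if v<105 else '-' if v<170 else '.' for v in g[i,::3]), )
E
python3 c4.py
```

```text
clock: 30.95 position: [0.5392, 0.151, 0.0076] eef_rot: [[0.97, 0.242, -0.0], [0.242, -0.97, -0.0], [-0.0, -0.0, -1.0]] wrist_force: [0.9, 0.5, -0.1] width: 0.701 finger_force: 0.0 clock: 31.82 position: [0.4696, 0.1351, 0.1668] eef_rot: [[0.97, 0.242, -0.001], [0.242, -0.97, -0.0], [-0.001, -0.0, -1.0]] wrist_force: [-0.1, -0.2, -0.8] width: 0.705 finger_force: 0.0 [0.46957445 0.1350924  0.16684887] cam [0.54076985 0.15298715 0.33257908]
nut px [317.28249375 143.90356711] plate px [285.53318901 249.86290707]
0 [124, 125, 124, 105, 68, 93, 102, 104, 83, 77, 80, 62, 64, 66, 114, 125, 125, 125, 124, 125]
30 [124, 124, 124, 90, 78, 96, 101, 107, 101, 122, 123, 125, 124, 124, 125, 125, 125, 125, 124, 124]
45 [124, 124, 122, 107, 81, 96, 98, 100, 99, 122, 124, 125, 124, 125, 126, 125, 125, 125, 125, 125]
60 [123, 124, 124, 105, 84, 99, 103, 102, 100, 124, 125, 125, 125, 125, 124, 125, 125, 126, 125, 125]
90 [124, 124, 122, 83, 83, 99, 100, 97, 106, 123, 125, 125, 125, 126, 126, 126, 126, 126, 127, 127]
120 [124, 123, 120, 100, 93, 104, 103, 98, 103, 124, 124, 125, 125, 125, 125, 126, 127,
[... 2986 characters left out ...]
##++++##+---------------------
 20.0 --------------------------######+++++#++--------------------
 22.5 --------------------------#######++++++++-------------------
 25.0 -------------------------+########++++##+-------------------
 27.5 -------------------------+########+++-++--------------------
 30.0 --------------------------++++++#++-------------------------
 32.5 ------------------------------------------------------------
 35.0 ------------------------------------------------------------
 37.5 ------------------------------------------------------------
 40.0 ----------------------------------------------------------..
 42.5 ------------------------------------------------------------
```

The nut is now centred (outer edge about 27 mm all round), and the T's shaft end and crossbar lie where its origin on the pad requires. Plate and knife are within 0.6 mm. Handing in.

```bash
python3 -c "
from rig import arm
print(arm.close_job())"
```

```text
the job is handed in; nothing more can be done
None
```

I handed the job in: the plate, knife, ring nut and thumbscrew each lie flat on their own pads, centred to within about 1 mm by my last camera measurements, and I left the jar lid and mould ring alone.

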